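Bond a stone slab to its carrier plate in the plunger press

TASK

Lay the banded stone slab flat and square in the middle of the carrier plate that lies in the press, its long side along the plate's long side and with an even border all round, and let go of it. Then push the red plunger of the press all the way down to its stop, keep it there for about two seconds so that the adhesive film grips, and let it come back up. Leave the slab on the plate, the plate in its nest, and everything else on the bench where it stands.

Things in the scene. Friction and masses are not known exactly. Their poses are not given: they have to be found in the camera images.
- slab: Sawn block of sandstone, tan with brown bands across it, 110 mm long (its x) x 56 mm wide (its y) x 22 mm thick (z), about 0.36 kg, lying flat on the bench to the right of the press. Origin: centre of its underside. Both ends are alike; either may face the press pillars.
- carrier: Loose aluminium plate, 130 mm (x) x 76 mm (y) x 8 mm (z), about 0.2 kg, with a blue adhesive film on top (look only: it does not stick in the simulation). Origin: centre of its underside. It starts in the nest of the press, its x along the press's x, its top 33 mm above the bench.
- press: Green hand press, fixed. Origin: on the bench under the plunger's axis; x points from its open front to its two pillars, z up. Base 22 mm thick, x -90 to +130 mm, 150 mm wide. Two 18 mm pillars (x 105, y -48 and +48 mm) carry a crosshead (z 125 to 172 mm) that overhangs the nest with a 52 mm round nose on the plunger's axis, reaching to x = -26 mm.
- nest (a point): Centre of the steel bed of the press, on the plunger's axis, 25 mm above the bench; the carrier's underside lies here. Axes as the press's. Brass rails 5 mm high (3 mm lower than the carrier's top) round the carrier with 1.5 mm of play per side. The bed is open to the front (-x) only: a slab goes in from there, under the foot, held by its front part with the gripper leaning back clear of the nose.
- plunger (a joint): Travel of the press plunger in m: 0 = up (held by its spring), 0.034 = down at its stop. Pushing needs about 3 N at first and 6 N at 28 mm, where the foot meets a slab lying on the carrier; the foot's own spring then takes it from 10 to about 14 N at the stop. It springs back up by itself.
- plunger_top (a point): Centre of the flat top of the red mushroom knob on the plunger; knob 52 mm across, flat part 42 mm across; 235 mm above the bench with the plunger up, 201 mm at the stop. It moves straight up and down.
- foot: Round steel foot with a black rubber face at the plunger's lower end, 44 mm across, 13 mm high; it yields up to 12 mm upward on its own spring. With the plunger up its face is 83 mm above the bench, 50 mm above the carrier's top. Origin: on the plunger's axis, 83 mm below the rubber face.
- core_plug: Bystander: grey stone cylinder standing on end, 50 mm across, 60 mm high, near the slab. Origin: centre of its underside.
- pot: Bystander: aluminium pot with a black rim, 110 mm across, 108 mm high. Origin: centre of its underside.
- tape_roll: Bystander: beige roll of tape lying flat, 110 mm across, 25 mm high. Origin: centre of its underside.
- funnel: Bystander: dark grey funnel standing on its mouth, 100 mm across, 105 mm high. Origin: centre of its mouth, on the bench.
- beaker: Bystander: glass beaker, 70 mm across, 90 mm high. Origin: centre of its underside.
- wash_bottle: Bystander: white plastic bottle with a red cap, 68 mm across, 170 mm high. Origin: centre of its underside.
Mind the look-alikes: they are no part of the job. Of the things that look like the slab, the largest one is meant.

How it is judged:
On the way, in this order (a step that is already met when the one before it is completed fails the run):
1. the slab lies flat and square in the middle of the carrier plate (within 6 mm each way and 5 degrees), let go (x of slab in the frame of carrier between -0.006 and 0.006 m and y of slab in the frame of carrier between -0.006 and 0.006 m and z of slab in the frame of carrier between 0.0055 and 0.0105 m and angle between the x axis of slab and the x axis of carrier, either way round below 0.087 rad and angle between slab's own z axis and vertical below 0.05 rad and horizontal distance between carrier and nest below 0.005 m and distance between carrier and nest below 0.007 m and contact force between the fingers and slab below 0.1 N and linear speed of slab below 0.02 m/s), for 0.2 s.
2. the plunger is down at its stop (within 2 mm) with the foot bearing on the slab, for one second (value of joint plunger above 0.032 m and contact force between foot and slab above 3 N), for 1 s.
At the end, for the whole second after the job is handed in: The slab lies flat on the carrier plate, centred within 6 mm along and across it and square within 5 degrees; the carrier lies in its nest (within 5 mm); the plunger is back up (within 3 mm) and slab and carrier are at rest. The plunger has been held at its stop on the slab for a second (x of slab in the frame of carrier between -0.006 and 0.006 m and y of slab in the frame of carrier between -0.006 and 0.006 m and z of slab in the frame of carrier between 0.0055 and 0.0105 m and angle between the x axis of slab and the x axis of carrier, either way round below 0.087 rad and angle between slab's own z axis and vertical below 0.05 rad and horizontal distance between carrier and nest below 0.005 m and distance between carrier and nest below 0.007 m and value of joint plunger below 0.003 m and linear speed of each of slab, carrier below 0.01 m/s); the robot touches nothing.
It fails at once if a bystander (core, pot, tape roll, funnel, beaker or wash bottle) is knocked over or shifted by more than 20 mm (distance of any of core_plug, pot, tape_roll, funnel, beaker, wash_bottle from where it was at the start of the episode above 0.02 m).
It also fails if it takes over 61 s, if anything falls off the work surface, if the arm or the gripper's body presses on something with over 40 N, if the wrist force passes 120 N, or if a joint passes its speed limit or range.

ROBOT

A 7-joint arm with a two-finger parallel gripper is mounted at the origin on the work surface. World frame = base frame: x ahead of the robot, y to its left, z up, the work surface at z = 0. Lengths are in m, angles in rad, forces in N, time in s.
With the tool pointing down it reaches from about 0.4 to 0.85 m from the base axis. Payload 4.5 kg.
Tool frame: the origin (TCP) lies midway between the tips of the shut fingers; the grasp point (between the pads) lies 19 mm behind it (grip_depth is the distance from the TCP to the grasp point, in m); z points along the fingers, y is the line along which they close (so a half turn about z gives the same grasp; the last joint's range is limited). The gripper opens to 85 mm and grips with 20 to 120 N. Pads are 22 mm wide; open, the fingers measure 114 mm over their backs; the gripper's body (76 mm by 85 mm) begins 54 mm behind the grasp point. The pads swing forward as they close: fully open they stand 13 mm farther back than shut.
Start: joints at [-1.093, 0.689, -0.195, 1.565, 0.157, 0.902, -0.215], TCP at [0.268, 0.564, 0.193] pointing down, gripper open.
Joint ranges: [-3.01, 3.01], [-0.46, 2.08], [-1.47, 1.51], [0.13, 2.56], [-1, 4.14], [0.04, 2.09], [-2.66, 2.66]. Speed limits (rad/s): [2.57, 2.57, 3.14, 3.14, 3.14, 3.14, 3.14].

INTERFACE

Orientations are given as a unit quaternion [x, y, z, w].
In Python, from plant import move_to, line_to, goto_joints, command_gripper, pause, solve_ik, state, get_image, camera_params, Unreachable, job_done, boxes_of, grip_depth gives the robot as it stands. The module is installed in compiled form; this text tells all that it offers. Calls block until the motion is done:
- move_to(position, orientation): joint-space move of the TCP to a pose.
- line_to(position, velocity=0.15, rotation=None): straight line of the TCP; rotation=None keeps the orientation; velocity is the mean speed in m/s.
- goto_joints(angles): joint-space move.
- command_gripper(opening, force=None): finger opening in m; force is the grip in N (None keeps the last); returns when the fingers have stopped.
- pause(seconds).
- solve_ik(position, orientation): joint angles nearest the present ones, or None.
- state(): the state.
- get_image(name): name is "side" or "top" or "wrist"; returns (picture, depth): 480x640x3 uint8, red, green, blue; 480x640 float32, m along the optical axis (not along the pixel's ray), 0 where there is no reading.
- camera_params(name): a dict with "fx", "fy", "cx", "cy" (pixels), "origin" and "orientation" of the camera in the world. Camera axes: x right, y down, z forward; pixel columns grow to the right and rows downward; lengths in m; the calibration is good to about 2 mm. A picture is of the moment at which its call begins: read the wrist's pose just before it. camera_params takes no time and is no camera call; for the wrist camera it gives the pose at the moment of the call.
A pose or a line that the arm cannot do raises Unreachable and nothing moves.
- job_done(): hands the job in; it is judged then, once.
Trained networks look in the newest picture that a camera, given by its name, has taken for a name from the list of things; names that differ only in an ending like _2 or _b are one class to them, and where a whole thing is asked for, a point or a joint stands for the part that bears it (a point fixed in the world has none). Each returns a list of dicts, best first, with "score" (0 to 1); they miss things now and then, are a little off and sometimes report something else, mostly with a low value. They report only what shows in the picture. A call takes as long as a camera call. They do not tell look-alikes from the thing itself.
- boxes_of(camera, name): "pixel" ([column, row] in pixels, amid what is visible of it).
The state is a dict: "time": time; "qpos": joint angles; "dq": joint speeds; "effort": joint torques, N m; "tcp_pos": TCP position; "orientation": TCP orientation; "ft_force": force on the tool from outside, world axes, zero at the start; "ft_torque": the same for the moment, N m; "width": finger opening in m; "grasp_force": force on a finger pad.
Only numpy, scipy, OpenCV 4.12 (cv2) and the standard library are available. Lean on these libraries where they do the work, as an engineer would, in place of code of your own. Each camera call takes 0.05 s, during which the arm holds its last target. There are 200 camera calls.

## Working session

There is one attempt and no reset: what is moved stays moved. The work goes in short steps, each a Python script; the robot and the scene stay as the last script left them, time stands still between calls to the robot, and variables do not carry over. Pictures are saved under pics/ and viewed, at most 13 in all, crops included, and the job is handed in when it is done.

```bash
mkdir -p pics
cat > h.py <<'E'
import numpy as np, cv2
from scipy.spatial.transform import Rotation as R
from plant import *
def cloud(name):
    p=camera_params(name); im,d=get_image(name)
    v,u=np.mgrid[0:480,0:640]
    P=np.stack([(u-p["cx"])*d/p["fx"],(v-p["cy"])*d/p["fy"],d],-1)
    W=P@R.from_quat(p["orientation"]).as_matrix().T+np.array(p["origin"])
    W[d==0]=np.nan
    return im,W
def save(im,n): cv2.imwrite("pics/%s.png"%n,cv2.cvtColor(im,cv2.COLOR_RGB2BGR))
E
python3 - <<'E'
from h import *
for c in ["top","side"]:
    im,W=cloud(c); save(im,c+"0"); np.savez("pics/%s0.npz"%c,im=im,W=W)
    for n in ["slab","carrier","press","plunger_top","core_plug"]:
        print(c,n,[( [int(x) for x in b["pixel"]],round(b["score"],2),W[int(b["pixel"][1]),int(b["pixel"][0])].round(3).tolist()) for b in boxes_of(c,n)[:4]])
    print(camera_params(c)["origin"])
print(state()["time"],grip_depth)
E
```

```text
top slab [([428, 230], 0.92, [0.633, -0.256, 0.017]), ([440, 292], 0.86, [0.471, -0.286, 0.02]), ([369, 234], 0.62, [0.619, -0.101, 0.012])]
top carrier [([279, 257], 0.96, [0.552, 0.131, 0.035])]
top press [([250, 256], 0.72, [0.545, 0.188, 0.161])]
top plunger_top [([260, 245], 0.84, [0.563, 0.157, 0.236])]
top core_plug [([380, 287], 0.57, [0.481, -0.125, 0.061]), ([253, 256], 0.27, [0.545, 0.181, 0.164])]
[0.46639823 0.03700036 1.27452118]
side slab [([372, 360], 0.77, [0.632, -0.263, 0.026]), ([344, 316], 0.61, [0.611, -0.115, 0.016]), ([308, 391], 0.57, [0.468, -0.295, 0.018]), ([299, 232], 0.22, [0.558, 0.143, 0.096])]
side carrier [([301, 246], 0.56, [0.563, 0.146, 0.037])]
side press [([332, 461], 0.65, [0.478, -0.45, -0.001]), ([294, 228], 0.63, [0.548, 0.16, 0.099])]
side plunger_top [([300, 200], 0.76, [0.562, 0.129, 0.22])]
side core_plug [([295, 331], 0.66, [0.473, -0.157, 0.059])]
[ 0.34482499 -0.84421398  1.01535359]
0.6 0.0187
```

View pics/top0.png

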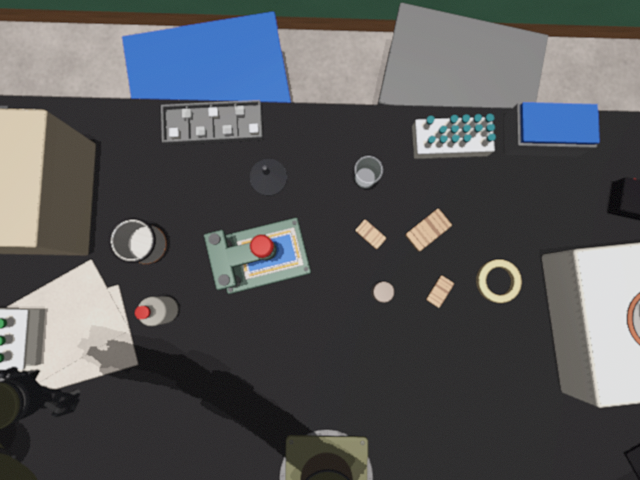

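View pics/side0.png

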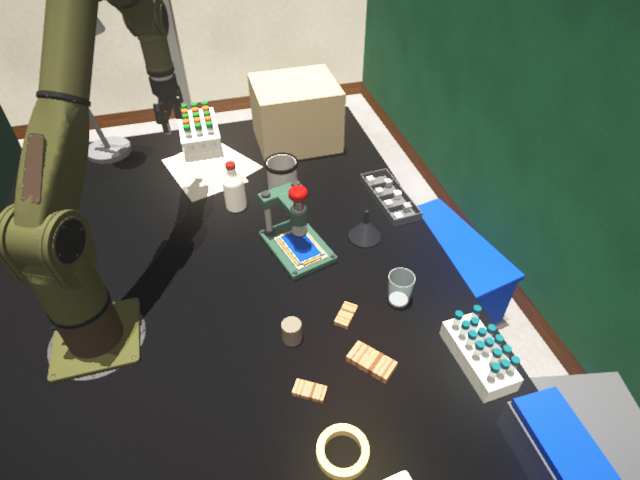

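Three slab-like blocks appear in the top picture: (428,230), which is the largest, (370,234) and (440,292). I choose (428,230). The press at (258,255) opens to the right of the picture, toward world -y. Next I measure the slab, carrier and knob and check the choice in a crop.

Run:
```python
from h import *
D=np.load("pics/top0.npz"); im,W=D["im"],D["W"]
def rect(m,zs=1):
    p=W[m]; r=cv2.minAreaRect((p[:,:2]*1000).astype(np.float32)); return len(p),np.round(r[0],1),np.round(r[1],1),round(r[2],1),np.median(p[:,2]).round(4)
z=W[...,2]
for c in [(428,230),(370,234),(440,292)]:
    u,v=np.meshgrid(np.arange(640),np.arange(480))
    m=(abs(u-c[0])<28)&(abs(v-c[1])<28)&(z>0.012)&(z<0.04)
    n,l=cv2.connectedComponents(m.astype(np.uint8)); m=l==l[c[1],c[0]]
    print(c,rect(m))
hsv=cv2.cvtColor(im,cv2.COLOR_RGB2HSV)
box=np.zeros(z.shape,bool); box[210:300,195:320]=1
blue=box&(hsv[...,0]>100)&(hsv[...,0]<130)&(hsv[...,1]>120)&(hsv[...,2]>60)&(abs(z-.033)<.01); print("film",rect(blue))
red=box&((hsv[...,0]<8)|(hsv[...,0]>172))&(hsv[...,1]>150)&(z>.228); print("knob",rect(red), W[red].mean(0))
g=box&(abs(z-.022)<.006); print("base",rect(g)) 
h=box&(abs(z-.0235)<.02)&~np.isnan(z)&(z>.012); print("base2",rect(h))
ch=box&(abs(z-.172)<.008); print("crosshead",rect(ch))
save(cv2.resize(im[190:320,190:470],None,fx=2.8,fy=2.8,interpolation=cv2.INTER_CUBIC),"crop1")
```

```text
(428, 230) (901, array([ 634.8, -255.9]), array([ 56.3, 112.2]), 39.4, np.float64(0.0215))
(370, 234) (309, array([ 620.6, -104. ]), array([73.4, 38.3]), 50.0, np.float64(0.0149))
(440, 292) (347, array([ 474.6, -286.4]), array([37.8, 73.8]), 58.0, np.float64(0.0148))
film (603, array([563.9, 156.7]), array([ 63.3, 118.1]), 15.7, np.float64(0.0326))
knob (286, array([562.4, 155.3]), array([45.7, 44. ]), 46.3, np.float64(0.234)) [0.56484049 0.1568382  0.23395203]
base (2135, array([558.6, 176.7]), array([150.3, 219.2]), 15.3, np.float64(0.022))
base2 (3282, array([558.6, 176.7]), array([150.3, 219.2]), 15.3, np.float64(0.024))
crosshead (1014, array([548.7, 205.8]), array([130.3, 151.8]), 14.3, np.float64(0.1663))
```

View pics/crop1.png

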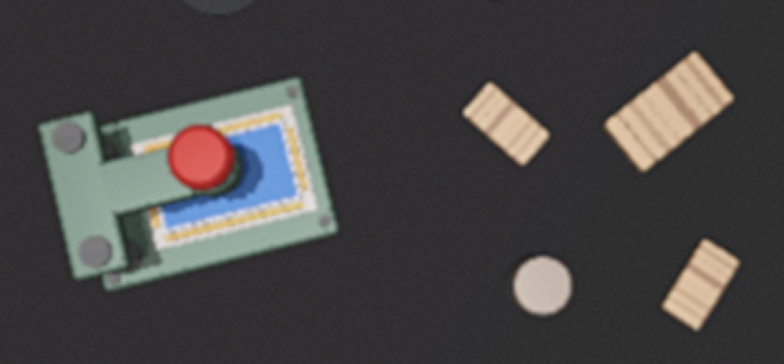

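The crop confirms the banded block at top pixel (428,230): it measures 112 x 56 mm, while the others are about 74 x 38 mm. The film, knob and base all agree on a press origin of (0.564, 0.157) and a yaw of 105.4°. Now I check reach for a leaned-back grasp.

```bash
cat >> h.py <<'E'
TH=np.radians(42)
def quat(yaw,flip,th=TH):
    x=np.array([np.cos(yaw),np.sin(yaw),0]); zt=np.sin(th)*x-np.cos(th)*np.array([0,0,1])
    y=np.array([-np.sin(yaw),np.cos(yaw),0])*flip
    return R.from_matrix(np.stack([np.cross(y,zt),y,zt],1)).as_quat()
def tcp(center,yaw,off,zt,base=0.,th=TH):
    """TCP at height base+zt, its axis cutting the slab's mid-height at x=off in slab frame"""
    x=np.array([np.cos(yaw),np.sin(yaw)]); d=off+(0.011-zt)*np.tan(th)
    return np.array([*(np.array(center)+d*x),base+zt])
SL=np.array([.6348,-.2559]); SY=np.radians(129.4)
PR=np.array([.5639,.1572]); PY=np.radians(105.4)
OFF=-.036; ZT=.006
E
python3 - <<'E'
from h import *
px=np.array([np.cos(PY),np.sin(PY),0])
for th in (36,42,48):
  t=np.radians(th)
  for f in (1,-1):
    g=tcp(SL,SY,OFF,ZT,0,t); p=tcp(PR,PY,OFF,ZT,.033,t); U=np.array([0,0,1])
    out=[]
    for P,y in [(g+.12*U,SY),(g,SY),(g+.1*U,SY),(p-.16*px+.015*U,PY),(p+.015*U,PY),(p,PY)]:
        q=solve_ik(P.tolist(),quat(y,f,t).tolist()); out.append(None if q is None else np.round(q,2).tolist())
    print(th,f,*out,sep="\n ")
for a in (0,90,180,270): print(a,solve_ik([PR[0],PR[1],.2],R.from_euler("ZX",[a,180],degrees=True).as_quat().tolist()))
E
```

```text
36
 1
 None
 None
 None
 [0.07, 1.12, 0.44, 1.4, -0.93, 1.32, -1.96]
 [-0.06, 1.0, 0.23, 1.66, -0.96, 1.03, -2.04]
 [-0.06, 1.03, 0.23, 1.66, -0.98, 1.01, -2.01]
36
 -1
 None
 None
 None
 [0.59, 1.15, -0.7, 1.36, 0.07, 1.04, 0.39]
 [0.42, 1.08, -0.69, 1.64, -0.01, 0.73, 0.27]
 [0.42, 1.1, -0.69, 1.64, 0.01, 0.71, 0.26]
42
 1
 None
 None
 None
 [0.11, 1.17, 0.44, 1.33, -0.96, 1.44, -1.94]
 [-0.02, 1.05, 0.23, 1.62, -1.0, 1.13, -1.99]
 [0.09, 1.06, 0.02, 1.62, -0.86, 0.99, -2.09]
42
 -1
 None
 None
 None
 [0.65, 1.23, -0.78, 1.3, 0.09, 1.13, 0.39]
 [0.49, 1.15, -0.77, 1.59, -0.01, 0.79, 0.3]
 [0.49, 1.18, -0.77, 1.59, 0.01, 0.77, 0.3]
48
 1
 None
 None
 None
 [0.15, 1.23, 0.44, 1.26, -1.0, 1.55, -1.93]
 [0.13, 1.09, 0.02, 1.57, -0.89, 1.11, -2.06]
 [0.13, 1.11, 0.02, 1.57, -0.89, 1.09, -2.04]
48
 -1
 None
 None
 None
 [0.68, 1.3, -0.84, 1.23, 0.07, 1.22, 0.41]
 [0.55, 1.23, -0.84, 1.55, -0.01, 0.85, 0.33]
 [0.55, 1.25, -0.84, 1.54, 0.02, 0.84, 0.32]
0 [-0.64088859  0.67897157  0.51618165  1.70322758 -0.41722125  0.87088612
 -1.51768826]
90 [-0.36962493  0.62435259  0.03241988  1.68859369 -0.02570271  0.82906019
 -0.32595215]
180 [-0.13412311  0.6428922  -0.37172972  1.6755142   0.28707385  0.87738299
  0.94771314]
270 [ 0.10321874  0.73496123 -0.82301586  1.66276662  0.61443699  1.0213748
  2.21714425]
```

Run:
```python
from h import *
U=np.array([0,0,1])
for th in (30,36,42):
  t=np.radians(th)
  for sy in (SY,SY+np.pi):
   for f in (1,-1):
    for off in (-.03,-.036):
     g=tcp(SL,sy,off,ZT,0,t)
     r=[solve_ik((g+h*U).tolist(),quat(sy,f,t).tolist()) for h in (0,.06,.1)]
     print(th,round(np.degrees(sy)),f,off,np.linalg.norm(g[:2]).round(3),[None if q is None else np.round(q,2).tolist() for q in r])
# regrasp spot: slab at x,y with yaw like PY
for y0 in (-.02,-.08,-.14,-.2):
  for x0 in (.45,.5,.55):
   for f in (1,-1):
    g=tcp((x0,y0),PY,OFF,ZT)
    q=[solve_ik((g+h*U).tolist(),quat(PY,f).tolist()) for h in (0,.1)]
    print(x0,y0,f,[None if a is None else np.round(a,2).tolist() for a in q])
for a in (39.4,-140.6): print(solve_ik([*SL,.02],R.from_euler("ZX",[a,180],degrees=True).as_quat().tolist()))
```

```text
30 129 1 -0.03 0.708 [[0.29, 1.48, 0.87, 0.57, -0.99, 1.82, -1.71], [0.3, 1.41, 0.87, 0.57, -0.96, 1.88, -1.73], [0.3, 1.37, 0.87, 0.54, -0.95, 1.93, -1.75]]
30 129 1 -0.036 0.714 [[0.31, 1.49, 0.87, 0.52, -0.99, 1.84, -1.74], [0.31, 1.42, 0.87, 0.51, -0.97, 1.9, -1.75], [0.32, 1.38, 0.87, 0.49, -0.97, 1.95, -1.78]]
30 129 -1 -0.03 0.708 [[0.55, 1.4, -0.53, 0.53, 0.25, 1.72, 0.99], [0.54, 1.33, -0.48, 0.53, 0.2, 1.78, 0.99], [0.53, 1.29, -0.44, 0.5, 0.15, 1.83, 1.0]]
30 129 -1 -0.036 0.714 [[0.54, 1.42, -0.52, 0.48, 0.25, 1.75, 1.0], [0.54, 1.35, -0.48, 0.48, 0.2, 1.81, 1.0], [0.52, 1.31, -0.44, 0.45, 0.15, 1.87, 1.0]]
30 309 1 -0.03 0.661 [[0.57, 1.1, -0.83, 2.03, 1.89, 1.07, -0.83], [0.46, 0.91, -0.62, 2.03, 1.76, 0.83, -0.8], [0.34, 0.79, -0.41, 2.02, 1.65, 0.65, -0.74]]
30 309 1 -0.036 0.656 [[0.56, 1.1, -0.83, 2.04, 1.89, 1.08, -0.85], [0.45, 0.91, -0.62, 2.04, 1.77, 0.84, -0.82], [0.33, 0.79, -0.41, 2.04, 1.66, 0.65, -0.76]]
30 309 -1 -0.03 0.661 [[0.29, 0.97, -0.33, 2.04, 1.97, 0.67, 2.07], [0.36, 0.87, -0.44, 2.04, 1.78, 0.7, 2.28], [0.39, 0.8, -0.49, 2.02, 1.65, 0.71, 2.42]]
[... 3793 characters left out ...]
1.72, -1.46]]
0.45 -0.2 -1 [[1.03, 1.28, -0.81, 1.39, 0.28, 1.23, 0.59], [0.99, 1.1, -0.7, 1.4, 0.09, 1.31, 0.67]]
0.5 -0.2 1 [[0.35, 1.31, 0.66, 1.28, -0.94, 1.58, -1.61], [0.28, 1.23, 0.87, 1.3, -0.99, 1.79, -1.58]]
0.5 -0.2 -1 [[0.94, 1.3, -0.77, 1.24, 0.23, 1.3, 0.61], [0.9, 1.13, -0.66, 1.25, 0.04, 1.38, 0.67]]
0.55 -0.2 1 [[0.35, 1.35, 0.66, 1.12, -0.97, 1.65, -1.73], [0.35, 1.21, 0.66, 1.13, -0.91, 1.74, -1.79]]
0.55 -0.2 -1 [[0.86, 1.33, -0.73, 1.08, 0.18, 1.38, 0.62], [0.82, 1.17, -0.62, 1.09, 0.01, 1.47, 0.67]]
[ 0.27688702  0.98242171  0.07763527  1.49076969 -0.10376201  0.67242114
 -0.48181353]
[ 0.69118729  1.09512145 -0.79712941  1.46441482  0.88412964  0.96544251
  1.90444702]
```

```bash
cat >> h.py <<'E'
GY=SY+np.pi; F=-1; U=np.array([0,0,1.])
E
python3 - <<'E'
from h import *
s=state(); p=np.array(s["tcp_pos"]); q=quat(GY,F).tolist(); g=tcp(SL,GY,OFF,ZT)
print(solve_ik((g+.3*U).tolist(),q))
line_to((p+.2*U).tolist(),0.3)
move_to((g+.25*U).tolist(),q)
line_to((g+.13*U).tolist(),0.2)
im,W=cloud("wrist"); save(im,"wr1"); np.savez("pics/wr1.npz",im=im,W=W)
z=W[...,2]; near=np.linalg.norm(W[...,:2]-SL,axis=-1)<.075
m=near&(z>.016)&(z<.03)
r=cv2.minAreaRect((W[m][:,:2]*1000).astype(np.float32)); print(m.sum(),r,np.median(z[m]))
print(state()["time"],state()["tcp_pos"],g)
E
```

```text
[ 0.43250603  0.51369629 -0.67708131  2.01069966  1.44373598  0.91240726
  2.62213048]
7442 ((631.7662963867188, -256.6273193359375), (56.50142288208008, 110.1696548461914), 39.38601303100586) 0.022595388696083407
5.1833 [ 0.6156724  -0.23141313  0.13738834] [ 0.61480727 -0.23156045  0.006     ]
```

View pics/wr1.png

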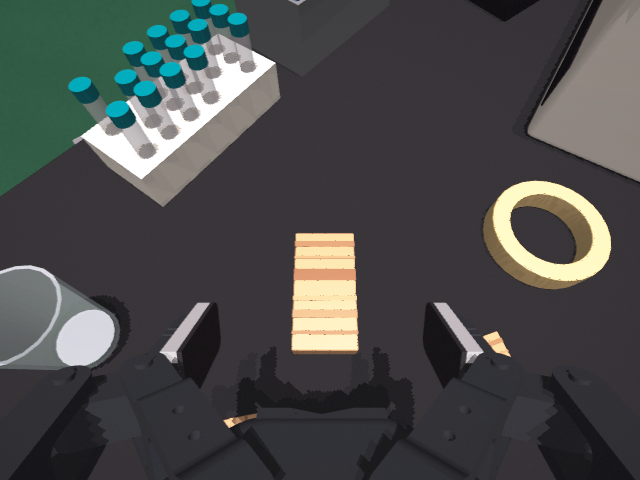

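The wrist picture shows the slab at (325,293), centred between the open fingers. The fit is within 3 mm of the top camera's and the yaw is the same. Next: grasp and lift.

Run:
```python
from h import *
C=np.array([.6333,-.2563]); g=tcp(C,GY,OFF,ZT)
f=lambda s:np.round(s["ft_force"],1)
line_to((g+.03*U).tolist(),0.12); print(f(state()))
line_to(g.tolist(),0.06); s=state(); print(f(s),s["tcp_pos"],g)
command_gripper(0.04,80); s=state(); print(f(s),s["width"],s["grasp_force"])
line_to((g+.04*U).tolist(),0.08); pause(.2)
s=state(); print(s["time"],f(s),s["width"],s["grasp_force"],s["tcp_pos"])
im,W=cloud("wrist"); save(im,"wr2"); np.savez("pics/wr2.npz",im=im,W=W)
```

```text
[-0.8 -0.8  0.3]
[ 0.3 -1.  -0.7] [ 0.61311704 -0.23192627  0.00562383] [ 0.61330727 -0.23196045  0.006     ]
[ 0.9  0.3 -0.7] 0.03989914075327823 0.0
8.175 [-0.4  0.6 -0.5] 0.04034358443257911 0.0 [ 0.61301194 -0.23194402  0.04535421]
```

View pics/wr2.png

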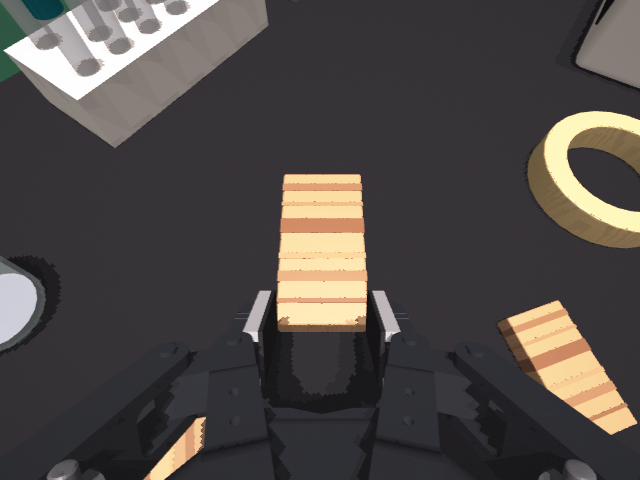

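Run:
```python
from h import *
D=np.load("pics/wr2.npz"); W=D["W"]; z=W[...,2]
near=np.linalg.norm(W[...,:2]-SL,axis=-1)<.09
m=near&(z>.016)&(z<.03); m[:, :240]=0; m[:,400:]=0
r=cv2.minAreaRect((W[m][:,:2]*1000).astype(np.float32)); print(m.sum(),r,np.median(z[m]))
# points in tool frame
s=state(); T=R.from_quat(s["orientation"]); 
L=T.inv().apply((W-np.array(s["tcp_pos"])).reshape(-1,3)).reshape(W.shape)*1000
for v,u in [(295,265),(300,250),(300,377),(296,385),(330,385),(340,265),(380,265),(400,230)]: print(u,v,L[v,u].round(1),W[v,u].round(3))
print(s["width"],s["tcp_pos"])
```

```text
12976 ((631.9556274414062, -256.8790283203125), (56.476436614990234, 111.01078796386719), 39.172969818115234) 0.02258408305103632
265 295 [ 10.6 -22.6 -51. ] [ 0.614 -0.197  0.09 ]
250 300 [-32.3 -47.7  32.6] [ 0.649 -0.2   -0.   ]
377 300 [ 10.2  23.  -54.9] [ 0.577 -0.224  0.093]
385 296 [ 10.8  26.6 -52.4] [ 0.575 -0.228  0.092]
385 330 [ 10.5  22.1 -78.4] [ 0.568 -0.212  0.111]
265 340 [  4.  -19.3 -74.1] [ 0.598 -0.184  0.103]
265 380 [ -9.4 -19.3 -78.3] [ 0.59  -0.174  0.097]
230 400 [  16.1  -19.9 -117.7] [ 0.586 -0.168  0.144]
0.04008949026685477 [ 0.6130138  -0.23195491  0.04539746]
```

Run:
```python
from h import *
s=state(); T=R.from_quat(s["orientation"])
for c in ("wrist","side","top"):
    im,W=cloud(c)
    L=T.inv().apply((W-np.array(s["tcp_pos"])).reshape(-1,3)).reshape(W.shape)*1000
    m=(abs(L[...,0])<14)&(abs(L[...,1])<45)&(abs(L[...,1])>15)&(W[...,2]>.03)
    print(c,m.sum(), np.percentile(L[m][:,2],[50,90,98,100]).round(1) if m.any() else None)
    if c=="side":
        p=camera_params(c); P=R.from_quat(p["orientation"]).inv().apply(np.array(s["tcp_pos"])-p["origin"])
        u,v=int(p["fx"]*P[0]/P[2]+p["cx"]),int(p["fy"]*P[1]/P[2]+p["cy"]); print(u,v)
        cv2.drawMarker(im,(u,v),(255,0,255),0,6,1)
        save(cv2.resize(im[v-80:v+60,u-100:u+90],None,fx=4,fy=4),"sd2")
```

```text
wrist 16906 [-94.5 -61.9 -48.5 -40.3]
side 1351 [-150.3  -64.4  -48.8  -42.5]
360 346
top 694 [-154.5  -74.9  -51.2  -41.7]
```

View pics/sd2.png

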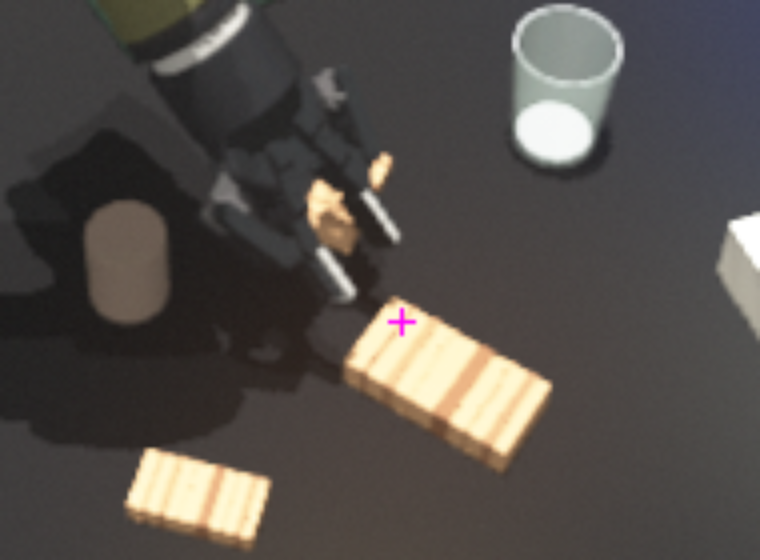

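The picture shows the real fingertips about 40 mm short of the reported TCP (magenta cross). All three cameras agree, and the slab has not moved. I'll measure the offset at the gripping width and correct for it.

Run:
```python
from h import *
for w in (0.058,0.0):
    if w==0: break
    command_gripper(w); s=state(); T=R.from_quat(s["orientation"]); print(s["width"],s["time"])
    for c in ("wrist","side","top"):
        im,W=cloud(c)
        L=T.inv().apply((W-np.array(s["tcp_pos"])).reshape(-1,3)).reshape(W.shape)*1000
        a=abs(L[...,1])
        m=(abs(L[...,0])<13)&(a<60)&(a>22)&(W[...,2]>.03)
        h=np.histogram(L[m][:,2],np.arange(-70,-20,3)); print(c,h[0].tolist())
        tip=m&(L[...,2]>-62); print(" tip y",np.percentile(L[tip][:,1],[0,5,50,95,100]).round(1),"x",np.percentile(L[tip][:,0],[0,5,50,95,100]).round(1))
        if c!="wrist":
            for x0 in (18,25,32):
                b=(abs(L[...,0])>x0)&(abs(L[...,0])<50)&(a<60)&(W[...,2]>.03); print("  |x|>",x0,np.percentile(L[b][:,2],[99,100]).round(0),np.percentile(L[b][:,0],[0,100]).round(0))
```

```text
0.05758226132474579 8.6917
wrist [443, 433, 406, 383, 369, 316, 271, 164, 67, 0, 0, 0, 0, 0, 0, 0]
 tip y [-42.  -39.  -28.   40.2  43.4] x [-12.2  -9.4   6.2  10.5  11. ]
side [18, 21, 21, 25, 19, 20, 16, 13, 1, 0, 0, 0, 0, 0, 0, 0]
 tip y [-41.7 -34.1 -26.2  43.6  44.3] x [-10.7  -7.3   6.5  12.3  13. ]
  |x|> 18 [-123. -110.] [-47.  50.]
  |x|> 25 [-172. -169.] [-47.  50.]
  |x|> 32 [-172. -169.] [-47.  50.]
top [10, 4, 8, 6, 8, 4, 9, 1, 0, 0, 0, 0, 0, 0, 0, 0]
 tip y [-43.9 -43.   26.7  37.3  39.8] x [-0.6  3.   8.3 11.5 12.1]
  |x|> 18 [-138. -110.] [-40.  50.]
  |x|> 25 [-172. -166.] [-40.  50.]
  |x|> 32 [-172. -166.] [-40.  50.]
```

```bash
cat >> h.py <<'E'
ZT=-.0236; OFF=-.034
f=lambda s:np.round(s["ft_force"],1)
E
python3 - <<'E'
from h import *
C=np.array([.6330,-.2564]); g=tcp(C,GY,OFF,ZT); q=quat(GY,F).tolist()
pl=tcp(PR,PY,OFF,ZT,.034); px=np.array([np.cos(PY),np.sin(PY),0])
for d,h in((0,0),(0,.012),(.16,.012),(.16,.1)): print(d,h,solve_ik((pl-d*px+h*U).tolist(),quat(PY,F).tolist()))
print(solve_ik(g.tolist(),q))
command_gripper(0.085)
line_to(g.tolist(),0.08); s=state(); print(f(s),np.array(s["tcp_pos"])-g)
command_gripper(0.04,80); s=state(); print(f(s),s["width"],s["grasp_force"])
line_to((g+.04*U).tolist(),0.08); pause(.2)
s=state(); print(s["time"],f(s),s["width"],s["grasp_force"])
T=R.from_quat(s["orientation"])
im,W=cloud("side"); im,W=cloud("wrist"); save(im,"wr3"); np.savez("pics/wr3.npz",im=im,W=W,tcp=s["tcp_pos"],o=s["orientation"])
E
```

```text
0 0 [ 0.48391299  1.23956263 -0.83411124  1.62199933  0.12863557  0.69591302
  0.18946114]
0 0.012 [ 0.56619643  1.3114253  -1.04993616  1.62095723  0.42742435  0.77212641
 -0.084015  ]
0.16 0.012 [ 0.71257209  1.35222375 -1.04755661  1.34825125  0.38907959  1.09995856
  0.15285654]
0.16 0.1 [ 0.71224525  1.21914919 -1.04575551  1.35018908  0.27674248  1.16852037
  0.1513732 ]
[ 0.31356132  1.14648668 -0.45159282  2.10208629  2.18951456  1.08786247
  1.84530827]
[ 1.3  0.3 -0.7] [0.00020221 0.00026878 0.00043792]
[-3.   2.   4.8] 0.05447073260527247 85.08838534355164
11.5667 [ 0.4 -0.5 -2.8] 0.05451045604336675 84.34430837631226
```

View pics/wr3.png

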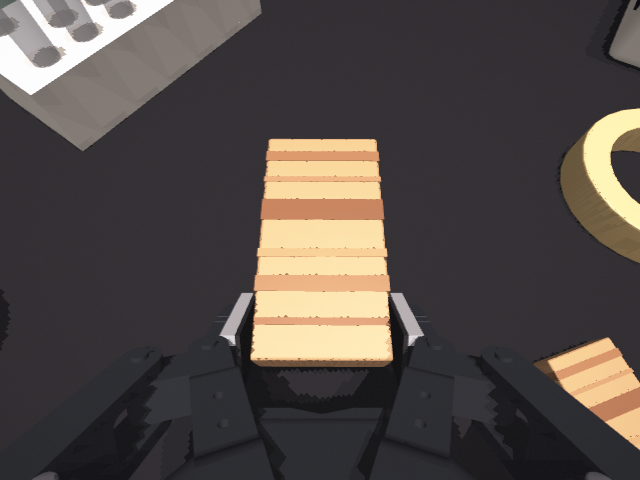

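The wrist picture shows the slab gripped square, spanning (252–392, 140–365), with 85 N on the pads. Now I measure it in the hand, then carry it level to the front of the press.

```bash
cat >> h.py <<'E'
def slabfit(W,yaw,c,zt):
    """top-face centre in the level frame turned by yaw about c, slope and yaw error"""
    x=np.array([np.cos(yaw),np.sin(yaw)]); y=np.array([-x[1],x[0]]); d=W[...,:2]-c
    a,b=d@x,d@y
    m=(abs(a)<.07)&(abs(b)<.034)&(abs(W[...,2]-zt)<.009)
    k,l=cv2.connectedComponents(m.astype(np.uint8)); m=l==1+np.argmax(np.bincount(l[l>0])[1:])
    r=cv2.minAreaRect(np.stack([a[m],b[m]],1).astype(np.float32)*1000)
    A=np.stack([a[m],b[m],np.ones(m.sum())],1); co=np.linalg.lstsq(A,W[m][:,2],rcond=None)[0]
    return m.sum(),np.round(r[0],1),np.round(r[1],1),round(r[2],1),"slopes",co[:2].round(3),"z",co[2].round(4)
E
python3 - <<'E'
from h import *
C=np.array([.6330,-.2564]); g=tcp(C,GY,OFF,ZT); 
print(slabfit(np.load("pics/wr3.npz")["W"],GY,C,.062))
pl=tcp(PR,PY,OFF,ZT,.034); px=np.array([np.cos(PY),np.sin(PY),0])
y1=PY+2*np.pi
def slabpose(c,yaw,h): # move line with slab centre c, underside h+~0
    line_to(tcp(c,yaw,OFF,ZT,h).tolist(),0.15,quat(yaw,F).tolist())
pre=PR-.16*px[:2]
line_to((g+.13*U).tolist(),0.15)
for i in range(1,5):
    t=i/4; yaw=GY+t*(y1-GY); c=C+t*(pre-C)
    if i in(1,2,3): c=c-[0.05,0]
    try: slabpose(c,yaw,.13); print(i,"ok",state()["time"])
    except Unreachable as e: print(i,"unreach",e); break
s=state(); print(s["time"],s["width"],s["grasp_force"],np.round(s["qpos"],2))
im,W=cloud("wrist"); print(slabfit(W,PY,pre,.152))
E
```

```text
(np.int64(29766), array([-4.5, -0.5]), array([119.,  67.]), 0.0, 'slopes', array([-0.009, -0.001]), 'z', np.float64(0.0611))
1 ok 13.25
2 ok 14.0833
3 unreach the arm cannot follow that straight line within its joint ranges
14.0833 0.0546387393322216 84.55645680427551 [ 0.93  0.92 -0.71  2.28  3.36  0.34  2.39]Traceback (most recent call last):
  File "<stdin>", line 16, in <module>
  File "h.py", line 32, in slabfit
    k,l=cv2.connectedComponents(m.astype(np.uint8)); m=l==1+np.argmax(np.bincount(l[l>0])[1:])
                                                            ~~~~~~~~~^^^^^^^^^^^^^^^^^^^^^^^^^
    return _wrapfunc(a, 'argmax', axis=axis, out=out, **kwds)
    return bound(*args, **kwds)
ValueError: attempt to get argmax of an empty sequence
```

Run:
```python
from h import *
px=np.array([np.cos(PY),np.sin(PY),0]); pre=PR-.16*px[:2]
s=state(); line_to((np.array(s["tcp_pos"])+.1*U).tolist(),.2)
move_to(tcp(pre,PY,OFF,ZT,.2).tolist(),quat(PY,F).tolist())
line_to(tcp(pre,PY,OFF,ZT,.046).tolist(),.15); pause(.2)
s=state(); print(s["time"],s["width"],s["grasp_force"],np.round(s["qpos"],2),np.array(s["tcp_pos"])-tcp(pre,PY,OFF,ZT,.046))
for c in("wrist","top"):
    im,W=cloud(c); print(c,slabfit(W,PY,pre,.068)); np.savez("pics/%s4.npz"%c,im=im,W=W); 
    if c=="wrist": save(im,"wr4")
```

```text
18.6583 0.05441183900502711 84.61870908737183 [ 0.74  1.4  -1.17  1.35  0.51  1.15  0.06] [ 5.06058456e-04 -7.28154544e-05  8.78865891e-04]
wrist (np.int64(29621), array([-1.8,  0.4]), array([119. ,  67.3]), 0.0, 'slopes', array([-0.005, -0.   ]), 'z', np.float64(0.0686))
top (np.int64(1002), array([ 1.3, -3. ]), array([ 66.6, 116.4]), 85.4, 'slopes', array([-0.01 ,  0.004]), 'z', np.float64(0.0672))
```

View pics/wr4.png

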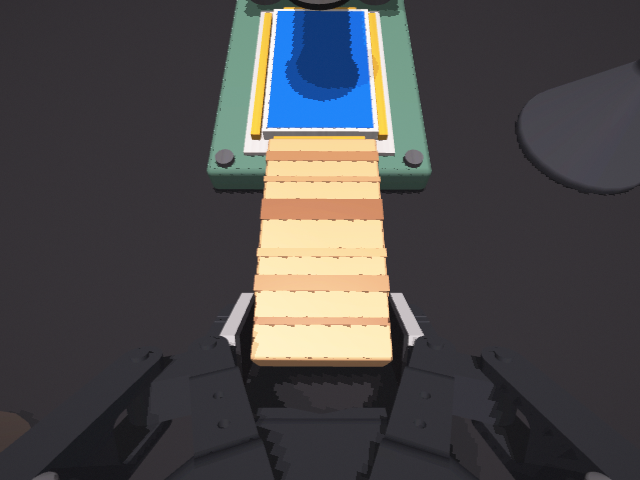

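The wrist picture shows the level slab (320,250) lined up with the carrier film (320,70). I measure both in this one picture so the calibration errors cancel.

Run:
```python
from h import *
px=np.array([np.cos(PY),np.sin(PY),0]); pre=PR-.16*px[:2]; py=np.array([-px[1],px[0]])
for c in ("wrist","top"):
    D=np.load("pics/%s4.npz"%c); im,W=D["im"],D["W"]; hsv=cv2.cvtColor(im,cv2.COLOR_RGB2HSV).astype(int)
    a=(W[...,:2]-PR)@px[:2]*1000; b=(W[...,:2]-PR)@py*1000; z=W[...,2]*1000
    H,S,V=[hsv[...,i] for i in range(3)]
    def rep(n,m):
        if m.sum()<20: return print(c,n,m.sum())
        r=cv2.minAreaRect(np.stack([a[m],b[m]],1).astype(np.float32))
        print(c,n,m.sum(),"a",np.percentile(a[m],[.3,99.7]).round(1),"b",np.percentile(b[m],[.5,99.5]).round(1),"rect",np.round(r[0],1),np.round(r[1],1),round(r[2],1),"z",np.median(z[m]).round(1))
    rep("slab",(abs(z-68)<5)&(S>55)&(H<25)&(a<-95)&(a>-225)&(abs(b)<40))
    rep("film",(H>98)&(H<125)&(S>130)&(abs(z-33)<6)&(a>-70)&(a<70)&(abs(b)<45))
    rep("carrier",(abs(z-33)<1.6)&(a>-75)&(a<0)&(abs(b)<44))
    rep("base",(abs(z-22)<3)&(a>-110)&(a<-55)&(abs(b)<90))
```

```text
wrist slab 28037 a [-212.2 -103.4] b [-26.9  28.2] rect [-157.3    0.7] [ 56.7 110.1] 89.8 z 68.6
wrist film 11181 a [-62.1  61.6] b [-32.6  36.2] rect [-0.1  1.7] [ 69.9 126.5] 89.9 z 34.0
wrist carrier 7237 a [-67.8  -0.3] b [-37.5  39.5] rect [-34.7   0.6] [69.4 86.8] 0.1 z 33.9
wrist base 3455 a [-90.5 -55.1] b [-71.3  75.9] rect [-72.9   2.3] [ 35.9 149. ] 0.0 z 22.6
top slab 762 a [-211.5 -102.2] b [-29.2  26.4] rect [-157.2   -1.1] [ 57.  110.2] 89.5 z 67.2
top film 409 a [-58.3  57. ] b [-30.7  30.8] rect [-0.5 -0.2] [115.6  62.2] 0.1 z 32.5
top carrier 314 a [-71.5  -2.6] b [-43.7  43.9] rect [-37.5   0.2] [90.7 67.4] 86.3 z 32.8
top base 385 a [-89.5 -55.1] b [-73.7  73.4] rect [-72.4   0.2] [148.8  34.4] 89.8 z 22.0
```

Run:
```python
from h import *
px=np.array([np.cos(PY),np.sin(PY),0]); py=np.array([-px[1],px[0],0])
P=tcp(PR-.16*px[:2],PY,OFF,ZT,.046)+.0011*py
line_to(P.tolist(),.05)
line_to((P+.157*px).tolist(),.08); s=state(); print(f(s),np.array(s["tcp_pos"])-(P+.157*px))
f0=s["ft_force"][2]
for k in range(1,9):
    h=.0105+.0004*k
    line_to((P+.157*px-h*U).tolist(),.03); s=state(); print(round(h,4),f(s),np.round(s["tcp_pos"][2]-P[2]+h,4))
    if s["ft_force"][2]-f0>2.0: break
im,W=cloud("wrist"); save(im,"wr5"); np.savez("pics/wrist5.npz",im=im,W=W); print(s["time"],s["width"],np.round(s["qpos"],2))
im,W=cloud("top"); np.savez("pics/top5.npz",im=im,W=W)
```

```text
[ 0.4  0.8 -3. ] [ 0.00027425 -0.00044649 -0.00012099]
0.0109 [-0.1 -0.2 -2.3] -0.0002
0.0113 [ 0.3 -0.5 -3.8] 0.0
0.0117 [-0.1  0.3 -4. ] -0.0
0.0121 [-0.4 -0.4 -2.5] 0.0002
0.0125 [-1.6 -2.3  1.4] 0.0005
22.6333 0.054115351943364746 [ 0.6   1.37 -1.13  1.62  0.56  0.81 -0.18]
```

View pics/wr5.png

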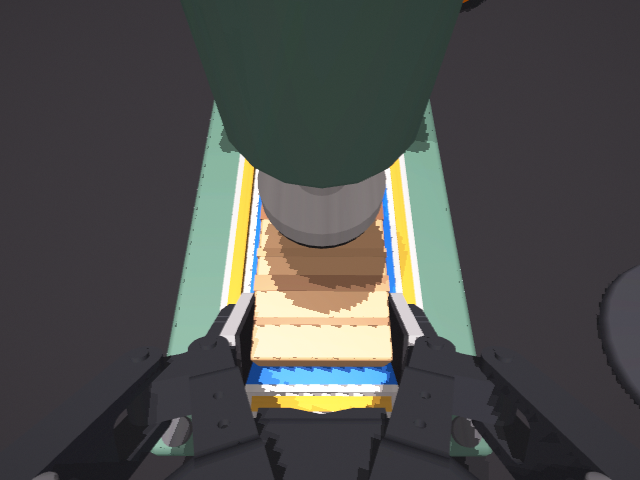

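The slab now rests on the plate, with even blue borders left (255) and right (390) in the wrist picture. I'll release it, back out and check.

Run:
```python
from h import *
px=np.array([np.cos(PY),np.sin(PY),0]); py=np.array([-px[1],px[0]])
command_gripper(.068); pause(.2); s=state(); print(f(s),s["grasp_force"])
p=np.array(s["tcp_pos"]); line_to((p-.15*px+.01*U).tolist(),.12); pause(.1); print(state()["time"])
for c in ("wrist","top"):
    im,W=cloud(c); save(im,c+"6"); hsv=cv2.cvtColor(im,cv2.COLOR_RGB2HSV).astype(int)
    a=(W[...,:2]-PR)@px[:2]*1000; b=(W[...,:2]-PR)@py*1000; z=W[...,2]*1000
    H,S,V=[hsv[...,i] for i in range(3)]
    def rep(n,m):
        if m.sum()<20: return print(c,n,m.sum())
        r=cv2.minAreaRect(np.stack([a[m],b[m]],1).astype(np.float32))
        print(c,n,m.sum(),"a",np.percentile(a[m],[.3,99.7]).round(1),"b",np.percentile(b[m],[.5,99.5]).round(1),"rect",np.round(r[0],1),np.round(r[1],1),round(r[2],1),"z",np.median(z[m]).round(1))
    rep("slab",(abs(z-55)<4)&(S>40)&(H<25)&(a<65)&(a>-65)&(abs(b)<36))
    rep("film",(H>98)&(H<125)&(S>130)&(abs(z-33)<6)&(a>-70)&(a<70)&(abs(b)<45))
    rep("carrier",(abs(z-33)<1.6)&(a>-75)&(a<0)&(abs(b)<44))
    rep("base",(abs(z-22)<3)&(a>-110)&(a<-55)&(abs(b)<90))
```

```text
[0.3 0.4 0.3] 0.0
24.725
wrist slab 5924 a [-56.5  39.7] b [-25.2  29.9] rect [-8.1  2.5] [56.4 97.9] 89.4 z 55.8
wrist film 775 a [-62.7  60.6] b [-33.1  36.5] rect [-0.7  1.6] [ 70.  124.4] 89.9 z 33.9
wrist carrier 2953 a [-72.7  -0.9] b [-42.1  42.2] rect [-37.    0.5] [73.2 86.9] 0.1 z 33.7
wrist base 6420 a [-90.6 -55.3] b [-70.9  75.6] rect [-73.1   2.3] [149.   36.2] 90.0 z 22.6
top slab 397 a [-55.2  52.2] b [-24.9  27.8] rect [-0.9  2.3] [108.6  53.2] 1.2 z 54.6
top film 20 a [-59.6  51.5] b [14.3 31.5] rect [-5.  30.5] [112.9  16.2] 8.5 z 33.0
top carrier 140 a [-70.5  -0.5] b [-43.7  42.5] rect [-37.9   1.5] [90.8 64.7] 80.8 z 32.6
top base 396 a [-89.5 -55.5] b [-73.6  74.2] rect [-72.3   0.4] [149.5  34.4] 89.9 z 22.0
```

View pics/wrist6.png

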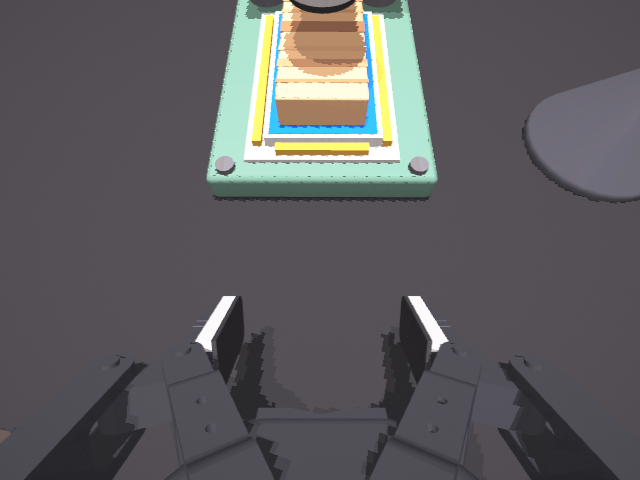

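The picture shows the slab free and square on the film, front face at (320,105), with an even border; it measures within about 1 mm of centre. Next is the press stroke, allowing for the real tip being about 37 mm behind the TCP.

Run:
```python
from h import *
p=np.array(state()["tcp_pos"]); line_to([p[0],p[1],.3],.25)
command_gripper(0.0,40)
q=quat(PY,F,0.).tolist()
move_to([*PR,.29],q); line_to([*PR,.225],.12); pause(.2)
s=state(); T=R.from_quat(s["orientation"])
im,W=cloud("side"); L=T.inv().apply((W-np.array(s["tcp_pos"])).reshape(-1,3))*1000
hsv=cv2.cvtColor(im,cv2.COLOR_RGB2HSV).reshape(-1,3)
m=(abs(L[:,0])<14)&(abs(L[:,1])<30)&(L[:,2]<12)&(hsv[:,1]<110); print("tip",np.histogram(L[m][:,2],np.arange(-80,15,5))); 
f0=s["ft_force"][2]; print(f0,s["time"])
z=.225
while z>.19:
    z-=.002; line_to([*PR,z],.05); F_=state()["ft_force"][2]-f0
    if F_>1.8: break
print("contact",z,F_,state()["time"])
```

```text
tip (array([14, 18, 18, 19, 21, 18, 10,  7,  0,  0,  0,  0,  0,  4,  1,  2,  1,
        2]), array([-80, -75, -70, -65, -60, -55, -50, -45, -40, -35, -30, -25, -20,
       -15, -10,  -5,   0,   5,  10]))
0.637694386559825 28.425
contact 0.19499999999999998 2.9415472109013994 32.225
```

Run:
```python
from h import *
f0=.64
line_to([*PR,.168],.04); s=state(); print(.168,f(s)-[0,0,f0],s["time"])
z=.168
while z>.155:
    z-=.001; line_to([*PR,z],.02); pause(.1); s=state(); F_=s["ft_force"][2]-f0; print(round(z,3),round(F_,1),np.round(s["tcp_pos"][2],4))
    if F_>20: break
pause(1.1); s=state(); print(f(s)); pause(1.0); s=state(); print(f(s),s["tcp_pos"],s["time"])
im,W=cloud("side"); hsv=cv2.cvtColor(im,cv2.COLOR_RGB2HSV)
m=((hsv[...,0]<8)|(hsv[...,0]>172))&(hsv[...,1]>150)&(np.linalg.norm(W[...,:2]-PR,axis=-1)<.035); print("knob z",np.percentile(W[m][:,2],[50,90,97,100]).round(4))
```

```text
0.168 [-0.8  -1.9  10.16] 33.05
0.167 11.3 0.1679
0.166 11.6 0.167
0.165 11.5 0.1661
0.164 11.9 0.1652
0.163 12.4 0.1642
0.162 13.1 0.1633
0.161 17.4 0.163
0.16 23.4 0.1629
[-5.2 -3.7 24.4]
[-5.7 -4.4 24.9] [0.56419796 0.15738008 0.16290982] 37.95
knob z [0.1982 0.2046 0.2054 0.21  ]
```

The force rose past 14 N with no further travel, so the plunger is at its stop, and it was held for over 2 s. Now I let it up, clear the press and check.

Run:
```python
from h import *
line_to([*PR,.2],.05); line_to([*PR,.33],.2)
px=np.array([np.cos(PY),np.sin(PY),0]); py=np.array([-px[1],px[0]])
p=np.array([*PR,.36])-.16*px; line_to(p.tolist(),.2); pause(.3)
im,W=cloud("top"); save(im[190:330,170:480],"end"); hsv=cv2.cvtColor(im,cv2.COLOR_RGB2HSV).astype(int)
a=(W[...,:2]-PR)@px[:2]*1000; b=(W[...,:2]-PR)@py*1000; z=W[...,2]*1000; H,S=hsv[...,0],hsv[...,1]
for n,m in (("slab",(abs(z-55)<4)&(S>40)&(H<25)&(abs(a)<65)&(abs(b)<36)),("knob",((H<8)|(H>172))&(S>150)&(z>180)&(abs(a)<40)&(abs(b)<40))):
    print(n,m.sum(),np.percentile(a[m],[.3,99.7]).round(1) if m.any() else "",np.percentile(b[m],[.5,99.5]).round(1) if m.any() else "",np.percentile(z[m],[50,95]).round(1) if m.any() else "")
s=state(); print(s["time"],f(s))
```

```text
slab 383 [-54.6  52.1] [-25.5  27.6] [54.6 58.1]
knob 308 [-25.2  21.2] [-20.8  25.1] [233.5 237.1]
41.0667 [0.4 0.5 0.4]
```

View pics/end.png

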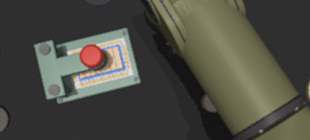

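The picture shows the slab on the plate with an even blue border at (103,62), and the knob back up at 235 mm. Handing in.

```bash
python3 -c "
from plant import *
print(job_done())"
```

```text
the job is handed in; nothing more can be done
None
```

I handed the job in at about 41 s: the slab lies about 1 mm off centre on the carrier, the plunger was held at its stop for just over 2 s and is back up, but no verdict was returned.

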